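Wedge the trial shutter shut

TASK

A mixing cup has been left in the doorway of the shutter frame: nest it upright in the other cup of its own shape, where that one stands. Then swing the shutter fully shut against its stop, and tap the tapered wedge, thin end first and flat on the bench, under the free half of the shutter from the robot's side until it lifts the shutter and jams it tight. Leave the wedge there, and do not disturb the straight packer, the square tub or the tin.

Things in the scene. Friction and masses are not known exactly. Their poses are not given: they have to be found in the camera images.
- cup: White plastic round tapered mixing cup standing upright in the doorway, in the shutter's way. 66 high, outer diameter 60 at the rim and 43 at the base, wall 3.5. Origin: centre of its underside, z up. Nested in its twin it rests about 33 to 37 above the twin, so only its top 33 or so stays exposed.
- cup_base: The other round tapered cup, same shape and size as 'cup', empty, standing upright on the bench to the robot's right. Origin: centre of its underside.
- tub: Small square tapered tub, 48 square at the rim, 36 at the base, 63 high; the round cup does not nest in it. It stands in a row with cup_base and tin, in any order. Origin: centre of its underside. Leave alone.
- tin: Small straight-sided round steel tin, 40 diameter, 60 high; the cup does not fit in. Origin: centre of its underside. Leave alone.
- wedge: Plain light-wood wedge lying flat on the bench, 170 long, 38 wide with parallel sides, tapering evenly from 34 high at the thick end to 4 at the thin end. Origin: centre of the underside; +x towards the thin end (85 from the origin), z up. About 0.1 kg. Beside it lies the packer (either may be nearer the robot).
- wedge_toe (a point): Middle of the wedge's thin end, on its underside (on the bench while it lies flat).
- packer: Straight block of the same wood, 170 x 38 x 34, no taper, too thick to go under the shutter. Origin: centre of the underside, +x along its length. Leave alone.
- frame: Light-wood frame fixed to the bench. Origin on the bench under the hinge axis; +x through the doorway, away from the robot's side; the shut shutter runs along -y. Hinge post 50 x 45, 240 high, centre y +35. Stop block behind the free edge: x 9 to 64, y -285 to -215, height 95 to 125, on a post and foot (x from 55). Rear rail 35 high (x from 139). Bare bench between.
- shutter (a joint): Angle of the boarded shutter about its upright hinge (rad): 0 = shut against the stop, grows as the free edge swings out to frame -x, up to 1.6. Turns by a light push (about 0.5 N at the free edge), stays where left. Panel 14 thick (7 each side of the hinge axis), from 10 to 240 from the hinge, 12 to 202 above the bench, 0.4 kg.
- shutter_lift (a joint): Lift of the shutter on its lift-off hinges (m): 0 = seated, gap below it 12 mm; at most 0.004, then jammed hard; 0.0015 counts as jammed. Weight and a light spring press it down (4 to 7 N). The wedge first touches with its thin end 45 mm past the shutter's front face; each 6 mm more lifts 1 mm, taking 5 to 12 N, then stiffens sharply. The wedge stays when let go.
- shutter_corner (a point): Lower corner of the shutter's free edge, on the face towards the robot's side, 240 from the hinge axis and 12 above the bench when seated.

How it is judged (in metres and radians):
On the way, in this order (a step that is already met when the one before it is completed fails the run):
1. the cup is nested upright in its twin and released (horizontal distance between cup and cup_base below 0.01 m and z of cup in the frame of cup_base between 0.012 and 0.045 m and angle between each of cup, cup_base's own z axis and vertical below 0.15 rad and height (world z) of cup_base below 0.01 m and contact force between cup and the fingers below 0.3 N), for 0.2 s.
2. the shutter is shut against its stop (value of joint shutter below 0.05 rad), for 0.2 s.
3. the wedge's thin end is under the free half of the shutter and has lifted it at least 1.5 mm (value of joint shutter_lift above 0.0015 m and contact force between wedge and shutter above 1.5 N and value of joint shutter below 0.06 rad and x of wedge_toe in the frame of frame above 0.02 m and x of wedge in the frame of frame below 0.01 m and y of wedge in the frame of frame between -0.24 and -0.11 m and angle between wedge's own z axis and vertical below 0.12 rad), for 0.2 s.
At the end, for the whole second after the job is handed in: Cup upright in cup_base (axes within 10 mm, 12-45 mm above it), cup_base within 40 mm of its start. Shutter within 0.06 rad of shut and lifted 1.5 mm or more by the wedge lying flat, thin end in, its centre 110-240 mm from the hinge axis and not past the shutter, released, at rest (all of step 3 and horizontal distance between cup and cup_base below 0.01 m and z of cup in the frame of cup_base between 0.012 and 0.045 m and angle between each of cup, cup_base's own z axis and vertical below 0.15 rad and height (world z) of cup_base below 0.01 m and linear speed of each of wedge, cup below 0.01 m/s and distance of cup_base from where it was at the start of the episode below 0.04 m); the robot touches nothing.
It fails at once if the packer is moved more than 30 mm (distance of packer from where it was at the start of the episode above 0.03 m).
It fails at once if the tub is moved more than 30 mm (distance of tub from where it was at the start of the episode above 0.03 m).
It fails at once if the tin is moved more than 30 mm (distance of tin from where it was at the start of the episode above 0.03 m).
It also fails if it takes over 72 s, if anything falls off the work surface, if the arm or the gripper's body presses on something with over 40 N, if the wrist force passes 120 N, or if a joint passes its speed limit or range.

ROBOT

A 6-joint arm with a two-finger parallel gripper is mounted at the origin on the work surface. World frame = base frame: x ahead of the robot, y to its left, z up, the work surface at z = 0. Lengths are in m, angles in degrees, forces in N, time in s.
With the tool pointing down it reaches from about 0.35 to 0.8 m from the base axis. Payload 7.3 kg.
Tool frame: the origin (TCP) lies midway between the tips of the shut fingers; the grasp point (between the pads) lies bot.tcp_to_grasp behind it (bot.tcp_to_grasp is the distance from the TCP to the grasp point, in m); x points along the fingers, y is the direction in which the jaws open and shut, and the axes are right-handed (so a half turn about x gives the same grasp; the last joint's range is limited). The gripper opens to 85 mm and grips with 20 to 120 N. Pads are 22 mm wide; open, the fingers measure 114 mm over their backs; the gripper's body (76 mm by 85 mm) begins 54 mm behind the grasp point. The pads swing forward as they close: fully open they stand 13 mm farther back than shut.
Start: joints at [67.666, 19.595, 87.324, -0, 73.075, -8.365], TCP at [0.127, 0.509, 0.231] pointing down, gripper open.
Joint ranges: [-145.02, 145.02], [-44.19, 115.74], [2.07, 154.8], [-57.11, 237.11], [16.16, 152.29], [-177.93, 177.93]. Speed limits (degrees/s): [147.25, 147.25, 180, 180, 180, 180].

INTERFACE

Orientations are given as [roll, pitch, yaw] about the fixed x, y, z axes, in that order (R = Rz(yaw) Ry(pitch) Rx(roll)).
In Python, from rig import bot gives the robot as it stands.
- The arm moves only by the tool step_arm, never from a script. Its argument "targets" is a list that holds one entry, the list of rows, each a list of 7 numbers: the shift along the tool's x, y, z in cm, then the turn, a rotation vector about the tool's x, y, z in degrees, then the closure, from -1 (fully open) to 1 (shut). A call has 1 to 10 rows; each row shifts and turns the commanded pose from where the row before left it, along the tool's axes as they then stand; what a row does not reach is not made up. A row lasts 1/8 s, in which the tool goes at most 62.5 mm and 10.7 degrees, less where a joint would pass 70% of its speed; a pose out of reach is approached as far as the arm can. A call is refused whole if a number of a shift passes 6.25 or a number of a turn 10.7, either way. A call with a gripper value outside its range is refused whole. The fingers move at their own pace and stop on an object; "force" is the grip in N (left out, the last holds). Time passes only in rows, so rows that do not move let the fingers close. It gives the time, the measured TCP pose, the force and the opening at its end, in the units of the state.
- bot.get_state(): the state, without advancing time (a new reading comes with each control period).
- bot.grab_frame(name): name is "side" or "top"; returns a dict with "color" (420x560x3 uint8, red, green, blue), "mtx" (3x3 intrinsics, pixels), "R" (3x3) and "t" (3): a world point X has camera coordinates R X + t. Camera axes: x right, y down, z forward; pixel columns grow to the right and rows downward; lengths in m; the calibration is good to about 2 mm. A picture is of the moment at which its call begins. There is no depth.
- bot.finish_job(): hands the job in, once; it reports no verdict.
Trained networks look in a picture, given as the dict that the camera call returned (one of the last four; its "shot" number tells which), for a name from the list of things; names that differ only in an ending like _2 or _b are one class to them, and where a whole thing is asked for, a point or a joint stands for the part that bears it (a point fixed in the world has none). Each returns a list of dicts, best first, with "p" (0 to 1); they miss things now and then, are a little off and sometimes report something else, mostly with a low value. They report only what shows in the picture. A call takes as long as a camera call.
- bot.regions_of(picture, target): "pixels" (420x560 bool, what is visible of it) and "uv" ([column, row] in pixels, amid what is visible of it).
The state is a dict: "clock": time; "joint_pos": joint angles; "dq": joint speeds; "effort": joint torques, N m; "position": TCP position; "ee_rot": TCP orientation; "wrist_force": force on the tool from outside, world axes, zero at the start; "ft_torque": the same for the moment, N m; "opening": finger opening in m.
Only numpy, scipy, OpenCV 4.12 (cv2) and the standard library are available. Lean on these libraries where they do the work, as an engineer would, in place of code of your own. Each camera call takes 0.05 s, during which the arm holds its last target. There are 200 camera calls.

## Working session

There is one attempt and no reset: what is moved stays moved. The work goes in short steps, Python scripts to look and compute and a tool call to move; the robot and the scene stay as the last step left them, time stands still between calls to the robot, and variables do not carry over. Pictures are saved under pics/ and viewed, about 8 in all and at most 12, crops included, and the job is handed in when it is done.

Besides the shell and the picture viewer there is one more tool, called as a command line: name --argument value ..., lists and objects as JSON in quotes. step_arm: Moves the arm, as the interface text tells. Its arguments: {"type":"object","properties":{"targets":{"type":"array"},"force":{"type":"number"}},"required":["targets"]}

```bash
mkdir -p pics; ls; python3 - <<'E'
from rig import bot
import cv2,numpy as np,json
s=bot.get_state(); print({k:np.round(v,3).tolist() for k,v in s.items()}, bot.tcp_to_grasp)
for n in ("top","side"):
    f=bot.grab_frame(n); cv2.imwrite(f"pics/{n}0.png",f["color"][:,:,::-1])
    print(n,np.round(f["mtx"],1).tolist(),np.round(f["R"],3).tolist(),np.round(f["t"],3).tolist(),"cam",np.round(-f["R"].T@f["t"],3))
    for o in ("cup","cup_base","tub","tin","wedge","packer","frame","shutter"):
        for r in bot.regions_of(f,o)[:3]:
            ys,xs=np.nonzero(r["pixels"]); print(o,round(r["p"],2),np.round(r["uv"]).tolist(),len(xs),xs.min(),xs.max(),ys.min(),ys.max())
E
```

```text
pics
{'clock': 0.0, 'joint_pos': [67.666, 19.636, 87.378, -0.0, 73.075, -8.366], 'dq': [-0.076, -0.077, -0.002, -0.007, -0.01, 0.02], 'effort': [-0.001, -43.367, -24.602, -0.0, 0.008, 0.0], 'position': [0.127, 0.509, 0.231], 'ee_rot': [-98.289, 89.911, -112.256], 'wrist_force': [-0.124, -0.107, -0.077], 'ft_torque': [0.004, -0.01, 0.018], 'opening': 0.085} 0.0187
top [[395.2, 0.0, 276.5], [0.0, 395.2, 205.4], [0.0, 0.0, 1.0]] [[0.0, -1.0, 0.01], [-0.999, -0.001, -0.049], [0.049, -0.01, -0.999]] [-0.028, 0.535, 0.927] cam [ 0.489 -0.019  0.952]
cup 0.66 [225.0, 186.0] 502 212 237 173 198
cup_base 0.59 [410.0, 177.0] 622 396 426 164 189
tub 0.94 [330.0, 178.0] 463 317 342 166 190
tub 0.42 [156.0, 199.0] 3514 127 187 144 259
tin 0.9 [371.0, 167.0] 317 361 383 158 177
wedge 0.77 [370.0, 227.0] 1205 333 408 218 239
packer 0.92 [374.0, 260.0] 1336 337 412 248 270
packer 0.18 [372.0, 169.0] 337 361 383 158 177
frame 0.73 [155.0, 135.0] 10807 88 283 79 259
shutter 0.64 [157.0, 202.0] 3293 129 186 145 258
side [[446.1, 0.0, 285.3], [0.0, 446.1, 218.5], [0.0, 0.0, 1.0]] [[-0.863, -0.505, 0.015], [-0.365, 0.604, -0.708], [0.349, -0.617, -0.706]] [0.455, 0.26, 0.659] cam [0.258 0.479 0.643]
cup 0.59 [235.0, 253.0] 805 217 251 240 269
cup_base 0.74 [334.0, 138.0] 709 321 345 122 156
tub 0.67 [293.0, 183.0] 877 279 308 165 203
tin 0.98 [305.0, 155.0] 514 296 314 140 171
tin 0.49 [203.0, 302.0] 12981 110 283 244 360
wedge 0.77 [361.0, 184.0] 1323 335 388 154 213
wedge 0.58 [168.0, 286.0] 25304 39 283 163 360
packer 0.82 [393.0, 194.0] 1250 373 414 163 225
frame 0.58 [167.0, 286.0] 24900 40 283 163 359
shutter 0.95 [206.0, 301.0] 13196 110 283 243 360
```

View pics/top0.png

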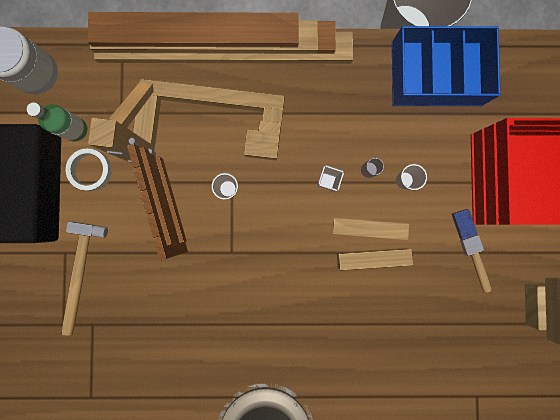

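View pics/side0.png

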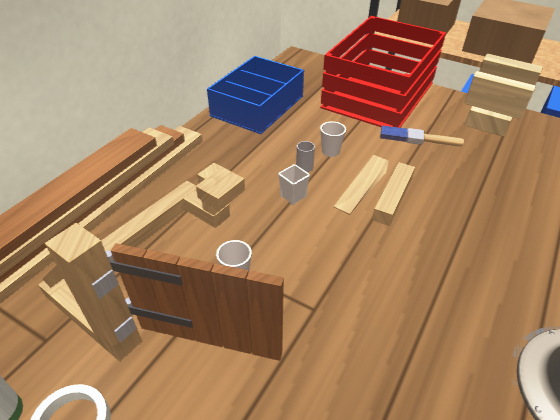

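```bash
cat > h.py <<'E'
from rig import bot
import cv2,numpy as np
from scipy.optimize import minimize
def proj(f,X):
    c=np.atleast_2d(X)@f["R"].T+f["t"]; p=c@f["mtx"].T; return p[:,:2]/p[:,2:]
def ray(f,uv,z):
    d=f["R"].T@np.linalg.solve(f["mtx"],[uv[0],uv[1],1.]); c=-f["R"].T@f["t"]
    return c+d*(z-c[2])/d[2]
def cone(r0,r1,h):
    a=np.linspace(0,2*np.pi,40); return np.array([[r*np.cos(t),r*np.sin(t),z] for r,z in((r0,0),(r1,h)) for t in a])
def box(x0,x1,y0,y1,z0,z1): return np.array([[x,y,z] for x in(x0,x1) for y in(y0,y1) for z in(z0,z1)])
CUP=cone(.0215,.030,.066); TIN=cone(.02,.02,.06)
TUB=np.vstack([box(-.018,.018,-.018,.018,0,0),box(-.024,.024,-.024,.024,.063,.063)])
WEDGE=np.array([[x,y,z] for y in(-.019,.019) for x,z in((-.085,0),(-.085,.034),(.085,0),(.085,.004))])
PACK=box(-.085,.085,-.019,.019,0,.034)
PANEL=box(-.007,.007,-.24,-.01,.012,.202)
def place(M,p):
    c,s=np.cos(p[2]),np.sin(p[2]); return M@np.array([[c,s,0],[-s,c,0],[0,0,1]])+[p[0],p[1],p[3] if len(p)>3 else 0]
S=4
def sil(f,P):
    h=cv2.convexHull((proj(f,P)*S+S/2).astype(np.float32)).astype(np.int32)
    m=np.zeros((420*S,560*S),np.float32); cv2.fillConvexPoly(m,h,1); return cv2.resize(m,(560,420),interpolation=cv2.INTER_AREA)
def fit(M,p0,obs,dof=3):
    """obs: list of (frame,mask,ignore)"""
    p0=np.array(p0,float)
    def cost(q):
        p=p0.copy(); p[:dof]=q; t=0
        for f,m,ig in obs:
            s=sil(f,place(M,p)); k=~ig; t+=1-np.minimum(s,m)[k].sum()/np.maximum(s,m)[k].sum()
        return t/len(obs)
    sx=np.vstack([p0[:dof]]+[p0[:dof]+np.eye(3)[i][:dof]*(.012,.012,.12)[i] for i in range(dof)])
    r=minimize(cost,p0[:dof],method="Nelder-Mead",options=dict(initial_simplex=sx,xatol=2e-4,fatol=1e-4,maxiter=200))
    p0[:dof]=r.x; return p0,r.fun
E
python3 - <<'E'
from h import *
T=bot.grab_frame("top"); Sd=bot.grab_frame("side")
reg=lambda f,o:bot.regions_of(f,o)[0]
no=np.zeros((420,560),bool)
sh={id(f):reg(f,"shutter")["pixels"] for f in(T,Sd)}
for n,M,dof,yaws in(("cup",CUP,2,[0]),("cup_base",CUP,2,[0]),("tin",TIN,2,[0]),("tub",TUB,3,[.2]),("wedge",WEDGE,3,[1.6,-1.5]),("packer",PACK,3,[1.5]),("shutter",PANEL,3,[-1.2])):
    rs=[reg(T,n),reg(Sd,n)]
    c=ray(T,rs[0]["uv"],.03)
    if n=="shutter": c=ray(T,(132,142),.2)
    obs=[(f,r["pixels"],no if n=="shutter" else sh[id(f)]) for f,r in zip((T,Sd),rs)]
    for y in yaws:
        for o in (obs,obs[:1],obs[1:]):
            p,v=fit(M,[c[0],c[1],y],o,dof); print(n,np.round(p,4),round(v,3))
for uv,z in (((150,83),.035),((283,97),.035)): print(ray(T,uv,z))
cv2.imwrite("pics/crop1.png",cv2.resize(T["color"][70:270,80:300,::-1],None,fx=3.6,fy=3,interpolation=cv2.INTER_CUBIC)[:, :])
cv2.imwrite("pics/crop2.png",cv2.resize(np.hstack([Sd["color"][120:240,330:430,::-1],T["color"][200:320,325:425,::-1]]),None,fx=4,fy=4,interpolation=cv2.INTER_CUBIC))
E
```

```text
cup [0.5762 0.0909 0.    ] 0.076
cup [0.5756 0.0903 0.    ] 0.082
cup [0.5762 0.0917 0.    ] 0.062
cup_base [ 0.5981 -0.3367  0.    ] 0.054
cup_base [ 0.5975 -0.3368  0.    ] 0.049
cup_base [ 0.5983 -0.3363  0.    ] 0.051
tin [ 0.623  -0.2513  0.    ] 0.089
tin [ 0.6227 -0.2515  0.    ] 0.064
tin [ 0.6233 -0.2511  0.    ] 0.104
tub [ 0.5948 -0.1486 -0.2969] 0.068
tub [ 0.5942 -0.1482 -0.2746] 0.076
tub [ 0.5958 -0.1492 -0.2708] 0.052Traceback (most recent call last):
  File "<stdin>", line 7, in <module>
  File "<stdin>", line 3, in <lambda>
IndexError: list index out of range
```

```bash
python3 - <<'E'
from h import *
T=bot.grab_frame("top"); Sd=bot.grab_frame("side")
no=np.zeros((420,560),bool)
for n,M,yaws in(("wedge",WEDGE,[1.6,-1.5]),("packer",PACK,[1.5]),("shutter",PANEL,[-1.2])):
    obs=[]
    for f in (T,Sd):
        r=bot.regions_of(f,n)
        if r: obs.append((f,r[0]["pixels"],no)); print(n,"p",r[0]["p"],r[0]["uv"])
        else: print(n,"missed")
    for y in yaws:
        c=ray(T,(370,229) if n=="wedge" else (375,260) if n=="packer" else (132,142),.2 if n=="shutter" else .02)
        for o in [obs]+[[q] for q in obs]:
            p,v=fit(M,[c[0],c[1],y],o,3); print(n,np.round(p,4),round(v,3))
for uv,z in (((157,83),.035),((283,97),.035)): print(ray(T,uv,z))
a=cv2.resize(T["color"][70:270,80:300,::-1],None,fx=3,fy=3,interpolation=cv2.INTER_CUBIC)
cv2.imwrite("pics/crop1.png",a)
cv2.imwrite("pics/crop2.png",cv2.resize(np.hstack([Sd["color"][120:240,330:430,::-1],T["color"][200:320,325:425,::-1]]),None,fx=4,fy=4,interpolation=cv2.INTER_CUBIC))
E
```

```text
wedge p 0.58 [411.6, 176.8]
wedge p 0.75 [360.5, 183.4]
wedge [ 0.4811 -0.2482  1.4872] 0.525
wedge [ 0.4792 -0.2484  1.6   ] 1.0
wedge [ 0.4811 -0.2482  1.4872] 0.05
wedge [ 0.4806 -0.2527 -1.6098] 0.627
wedge [ 0.4792 -0.2484 -1.5   ] 1.0
wedge [ 0.4806 -0.2527 -1.6098] 0.254
packer p 0.85 [378.1, 257.2]
packer p 0.57 [391.8, 194.3]
packer [ 0.4098 -0.256   1.6398] 0.048
packer [ 0.4103 -0.2569  1.6416] 0.048
packer [ 0.4093 -0.2557  1.641 ] 0.044
shutter p 0.63 [158.7, 203.5]
shutter p 0.91 [203.2, 299.0]
shutter [ 0.6552  0.2575 -1.2789] 0.046
shutter [ 0.6543  0.2563 -1.2816] 0.051
shutter [ 0.654   0.2584 -1.2845] 0.031
[0.82191709 0.25349965 0.035     ]
[ 0.78957303 -0.04280845  0.035     ]
```

View pics/crop1.png

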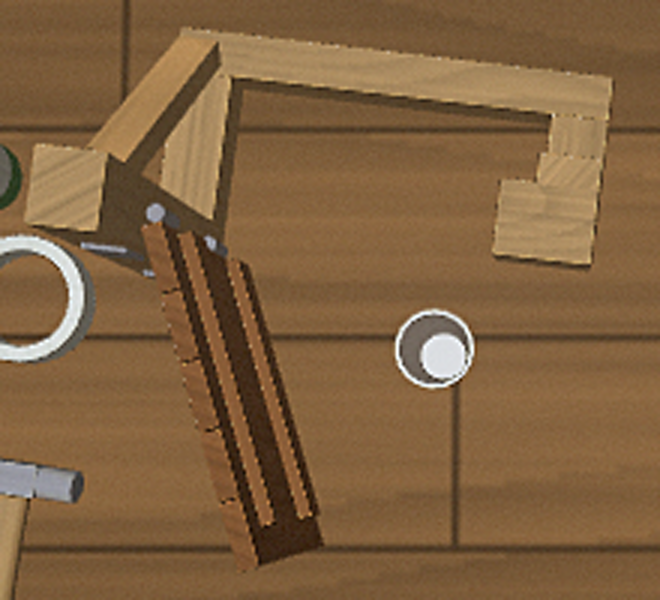

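View pics/crop2.png

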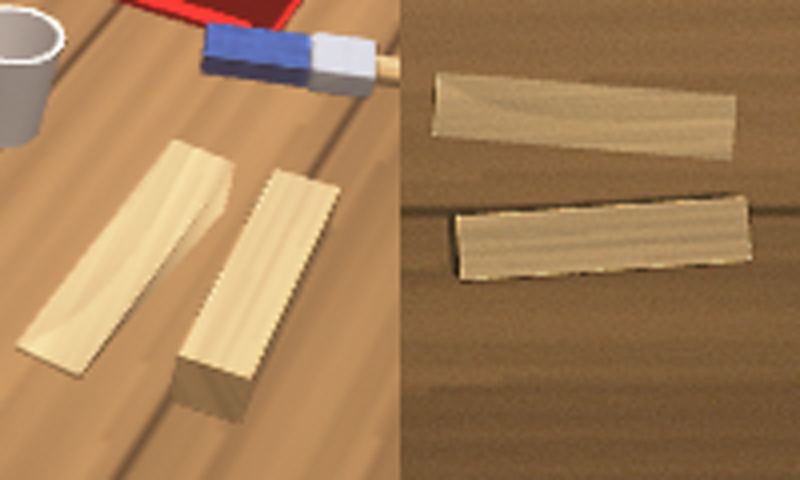

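step_arm --targets '[[[-0.3,0,0,9.5,0,0,-1],[-0.3,0,0,9.5,0,0,-1],[-0.3,0,0,9.5,0,0,-1],[-0.3,0,0,9.5,0,0,-1],[-0.3,0,0,9.5,0,0,-1],[-0.3,0,0,9.5,0,0,-1],[-0.3,0,0,9.5,0,0,-1],[-0.3,0,0,9.5,0,0,-1],[0,3,2.8,0,0,0,-1],[0,3,2.8,0,0,0,-1]]]' --force 30

```text
clock: 3.2
position: [0.1872, 0.453, 0.2552]
ee_rot: [111.5, 90.0, 21.6]
wrist_force: [0.2, -0.4, 0.1]
opening: 0.0855
```

step_arm --targets '[[[0,3.9,3.6,0,0,0,-1],[0,3.9,3.6,0,0,0,-1],[0,3.9,3.6,0,0,0,-1],[0,3.9,3.6,0,0,0,-1],[0,3.9,3.6,0,0,0,-1],[0,3.9,3.6,0,0,0,-1],[0,3.9,3.6,0,0,0,-1],[0,3.9,3.6,0,0,0,-1],[0,3.9,3.6,0,0,0,-1],[0,0,0,0,0,0,-1]]]'

```text
clock: 4.45
position: [0.5399, 0.127, 0.2546]
ee_rot: [-4.2, 90.0, -94.4]
wrist_force: [1.0, 0.4, 0.4]
opening: 0.0849
```

```bash
cat > st.py <<'E'
from rig import bot
import numpy as np,sys
from scipy.spatial.transform import Rotation as Ro
s=bot.get_state(); R=Ro.from_euler("xyz",s["ee_rot"],degrees=True).as_matrix()
print("t",s["clock"],"p",np.round(s["position"],4),"F",np.round(s["wrist_force"],1),"open",round(s["opening"],4),"q",np.round(s["joint_pos"],1)); print(np.round(R,4).tolist())
if len(sys.argv)>3:
    d=np.array(list(map(float,sys.argv[1:4])))-s["position"]; print("tool shift cm",np.round(R.T@d*100,2))
E
python3 st.py 0.576 0.091 0.037
```

```text
t 4.45 p [0.5399 0.127  0.2546] F [1.  0.4 0.4] open 0.0849 q [ 5.3 21.8 80.3 -0.  77.9  5.6]
[[-0.0, 1.0, -0.0038], [-0.0005, -0.0038, -1.0], [-1.0, -0.0, 0.0005]]
tool shift cm [21.76  3.62  3.58]
```

step_arm --targets '[[[0,3.6,3.6,0,0,0,-1],[5,0,0,0,0,0,-1],[5,0,0,0,0,0,-1],[3,0,0,0,0,0,-1],[0,0,0,0,0,0,-1]]]'

```text
clock: 5.08
position: [0.5719, 0.0945, 0.1232]
ee_rot: [-91.3, 89.7, 178.8]
wrist_force: [0.0, 0.5, 0.5]
opening: 0.0853
```

```bash
python3 st.py 0.576 0.091 0.037
```

```text
t 5.075 p [0.5719 0.0945 0.1232] F [0.  0.5 0.5] open 0.0853 q [ 1.8 31.3 86.7  0.  62.4  1.7]
[[-0.0055, 1.0, 0.0013], [0.0001, 0.0013, -1.0], [-1.0, -0.0055, -0.0001]]
tool shift cm [8.62 0.46 0.35]
```

step_arm --targets '[[[2.6,0.3,0.3,0,0,0,-1],[3,0,0,0,0,0,-1],[3,0,0,0,0,0,-1],[0,0,0,0,0,0,-1],[0,0,0,0,0,0,-1]]]'

```text
clock: 5.7
position: [0.5782, 0.0911, 0.0415]
ee_rot: [94.2, 89.8, 4.3]
wrist_force: [0.1, 0.1, -0.7]
opening: 0.0851
```

```bash
python3 st.py 0.576 0.091 0.037
```

```text
t 5.7 p [0.5782 0.0911 0.0415] F [ 0.1  0.1 -0.7] open 0.0851 q [ 1.5 37.5 90.4  0.  52.   1.4]
[[0.0033, 1.0, 0.0009], [0.0002, 0.0009, -1.0], [-1.0, 0.0033, -0.0002]]
tool shift cm [ 0.45 -0.23  0.01]
```

Close on the cup (tips already around the rim), then measure in-hand.

step_arm --targets '[[[0.2,-0.2,0,0,0,0,-1],[0,0,0,0,0,0,1],[0,0,0,0,0,0,1],[0,0,0,0,0,0,1],[0,0,0,0,0,0,1],[0,0,0,0,0,0,1],[0,0,0,0,0,0,1]]]' --force 25

```text
clock: 6.58
position: [0.5754, 0.0907, 0.0384]
ee_rot: [93.5, 89.9, 3.5]
wrist_force: [-1.1, -0.1, 5.8]
opening: 0.0582
```

step_arm --targets '[[[-3,0,0,0,0,0,1],[-4,0,0,0,0,0,1],[-4,0,0,0,0,0,1],[-4,0,0,0,0,0,1],[0,0,0,0,0,0,1],[0,0,0,0,0,0,1],[0,0,0,0,0,0,1]]]'

```text
clock: 7.45
position: [0.5742, 0.0907, 0.1858]
ee_rot: [-90.5, 89.8, 179.5]
wrist_force: [0.7, 0.7, -0.6]
opening: 0.0577
```

```bash
python3 st.py 0.598 -0.3367 0.19; python3 - <<'E'
from h import *
p=bot.get_state()["position"]
T=bot.grab_frame("top"); Sd=bot.grab_frame("side")
cv2.imwrite("pics/side1.png",Sd["color"][:,:,::-1])
for r in bot.regions_of(Sd,"cup")[:2]: print(r["p"],r["uv"],r["pixels"].sum())
print(proj(Sd,[p[0],p[1],p[2]-.037+.033]))
E
```

```text
t 7.45 p [0.5742 0.0907 0.1858] F [ 0.7  0.7 -0.6] open 0.0577 q [ 1.4 27.7 82.   0.  70.5  1.4]
[[-0.0029, 1.0, 0.0005], [0.0, 0.0005, -1.0], [-1.0, -0.0029, -0.0]]
tool shift cm [-0.43  2.36 42.74]
0.9 [228.7, 198.2] 1427
[[230.2533063  203.08649017]]
```

View pics/side1.png

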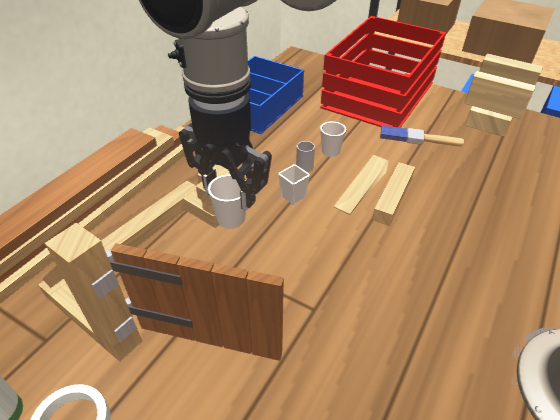

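step_arm --targets '[[[0,0.3,4.7,0,0,0,1],[0,0.3,4.7,0,0,0,1],[0,0.3,4.7,0,0,0,1],[0,0.3,4.7,0,0,0,1],[0,0.3,4.7,0,0,0,1],[0,0.3,4.7,0,0,0,1],[0,0.3,4.7,0,0,0,1],[0,0.3,4.7,0,0,0,1],[0,0,4.7,0,0,0,1],[0,0,0,0,0,0,1]]]'

```text
clock: 8.85
position: [0.5981, -0.3358, 0.1858]
ee_rot: [-94.6, 89.9, 175.1]
wrist_force: [0.3, 0.6, -0.9]
opening: 0.0579
```

step_arm --targets '[[[0,0,0.4,0,0,0,1],[2,0,0,0,0,0,1],[0,0,0,0,0,0,1],[0,0,0,0,0,0,1],[0,0,0,0,0,0,1],[0,0,0,0,0,0,1]]]'

```text
clock: 9.6
position: [0.5994, -0.3362, 0.1679]
ee_rot: [59.2, 89.9, -30.8]
wrist_force: [-0.3, -1.0, -0.8]
opening: 0.0578
```

```bash
cat > cups.py <<'E'
from h import *
# relative offset of held cup vs its twin, both views
p=bot.get_state()["position"]; R=None
T=bot.grab_frame("top"); Sd=bot.grab_frame("side")
no=np.zeros((420,560),bool)
for f,nm in((T,"top"),(Sd,"side")):
    for n in("cup",):
        for r in bot.regions_of(f,n)[:3]:
            z=p[2]-.037 if abs(r["uv"][1]-proj(f,[p[0],p[1],p[2]])[0,1])<30 else 0
            print(nm,n,round(r["p"],2),np.round(r["uv"],1),r["pixels"].sum(), "pred held",np.round(proj(f,[p[0],p[1],p[2]-.004])[0],1),"pred base",np.round(proj(f,[.598,-.3367,.033])[0],1))
a=Sd["color"][60:180,260:420,::-1]; b=T["color"][110:230,340:500,::-1]
import sys
cv2.imwrite(sys.argv[1],cv2.resize(np.hstack([a,b]),None,fx=2.5,fy=2.5,interpolation=cv2.INTER_CUBIC))
E
python3 st.py .598 -.3367 .15; python3 cups.py pics/c3.png
```

```text
t 9.6 p [ 0.5994 -0.3362  0.1679] F [-0.3 -1.  -0.8] open 0.0578 q [-35.7  39.7  63.3   0.   76.9 -35.7]
[[0.0009, 1.0, 0.0008], [-0.0005, 0.0008, -1.0], [-1.0, 0.0009, 0.0005]]
tool shift cm [ 1.79 -0.14  0.05]
top cup 0.68 [430.3 168.2] 546 pred held [430.5 170. ] pred base [408.4 178.3]
side cup 0.86 [333.5  82.7] 809 pred held [336.5  89.3] pred base [331.9 140.1]
side cup 0.52 [291.8 183.7] 932 pred held [336.5  89.3] pred base [331.9 140.1]
```

View pics/c3.png

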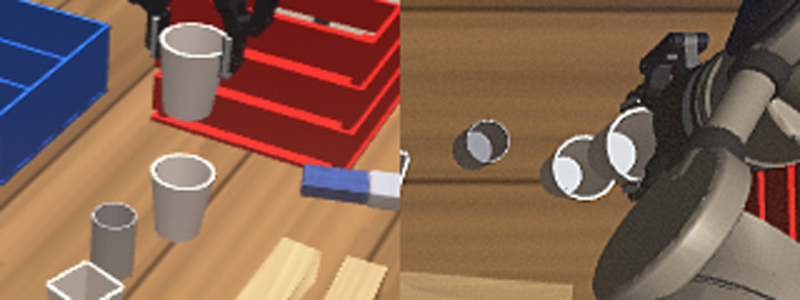

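```bash
python3 - <<'E'
from h import *
p=bot.get_state()["position"]; print(p)
Sd=bot.grab_frame("side")
print("rim pred",proj(Sd,[p[0],p[1],p[2]+.029]),"base rim pred",proj(Sd,[.598,-.3367,.066]))
m=[r for r in bot.regions_of(Sd,"cup") if r["uv"][1]<110][0]["pixels"]
gap=np.zeros((420,560),bool)
for dz in(-.037,-.033,-.029):
    print(dz,fit(CUP,[p[0],p[1],0,p[2]+dz],[(Sd,m,gap)],2))
E
```

```text
[ 0.59920335 -0.33628686  0.16742577]
rim pred [[338.13463781  75.22134051]] base rim pred [[333.13147099 128.1855322 ]]
-0.037 (array([ 0.60023296, -0.33478448,  0.        ,  0.13042577]), np.float64(0.10007447004318237))
-0.033 (array([ 0.59772357, -0.32784872,  0.        ,  0.13442577]), np.float64(0.11315089464187622))
-0.029 (array([ 0.59469431, -0.32225007,  0.        ,  0.13842577]), np.float64(0.12660139799118042))
```

step_arm --targets '[[[2,-0.1,0.1,0,0,0,1],[2,0,0,0,0,0,1],[2,0,0,0,0,0,1],[1,0,0,0,0,0,1],[1,0,0,0,0,0,1],[0.5,0,0,0,0,0,1],[0,0,0,0,0,0,1],[0,0,0,0,0,0,1]]]'

```text
clock: 10.9
position: [0.5984, -0.3374, 0.0828]
ee_rot: [59.2, 89.9, -30.7]
wrist_force: [0.4, -0.3, -0.8]
opening: 0.058
```

```bash
python3 st.py .598 -.3367 .072
```

```text
t 10.9 p [ 0.5984 -0.3374  0.0828] F [ 0.4 -0.3 -0.8] open 0.058 q [-35.8  43.9  69.1   0.   66.9 -35.8]
[[0.0008, 1.0, 0.0006], [-0.0005, 0.0006, -1.0], [-1.0, 0.0008, 0.0005]]
tool shift cm [ 1.08 -0.04 -0.07]
```

step_arm --targets '[[[0.4,0,0,0,0,0,1],[0.3,0,0,0,0,0,1],[0.3,0,0,0,0,0,1],[0,0,0,0,0,0,1],[0,0,0,0,0,0,1]]]'

```text
clock: 11.52
position: [0.5997, -0.3389, 0.0778]
ee_rot: [48.4, 89.6, -41.6]
wrist_force: [-6.0, 1.9, 22.1]
opening: 0.0584
```

step_arm --targets '[[[-0.2,0,0,0,0,0,1],[0,0,0,0,0,0,-0.4],[0,0,0,0,0,0,-1],[0,0,0,0,0,0,-1],[0,0,0,0,0,0,-1],[-3,0,0,0,0,0,-1],[-5,0,0,0,0,0,-1],[-6,0,0,0,0,0,-1],[0,0,0,0,0,0,-1]]]'

```text
clock: 12.65
position: [0.6003, -0.3386, 0.2208]
ee_rot: [54.8, 89.3, -35.1]
wrist_force: [0.5, -0.7, -0.2]
opening: 0.0856
```

```bash
python3 st.py; python3 - <<'E'
from h import *
T=bot.grab_frame("top"); Sd=bot.grab_frame("side")
cv2.imwrite("pics/c4.png",cv2.resize(np.hstack([Sd["color"][60:220,260:420,::-1],T["color"][110:270,340:500,::-1]]),None,fx=2.5,fy=2.5,interpolation=cv2.INTER_CUBIC))
print("rim pred z.101",proj(Sd,[.598,-.3367,.101]),proj(T,[.598,-.3367,.101]))
NEST=np.vstack([CUP,CUP+[0,0,.035]])
for f in(T,Sd):
    for n in("cup","cup_base"):
        for r in bot.regions_of(f,n)[:2]:
            ys,xs=np.nonzero(r["pixels"]); print(n,round(r["p"],2),np.round(r["uv"],1),len(xs),xs.min(),xs.max(),ys.min(),ys.max())
E
```

```text
t 12.65 p [ 0.6003 -0.3386  0.2208] F [ 0.5 -0.7 -0.2] open 0.0856 q [-35.8  37.7  58.8   0.   82.8 -35.8]
[[0.0095, 1.0, 0.0006], [-0.0067, 0.0007, -1.0], [-0.9999, 0.0095, 0.0067]]
rim pred z.101 [[334.53508396 114.94264266]] [[419.16658868 174.62060664]]
cup 0.76 [420.8 174.1] 638 403 433 162 188
cup_base 0.72 [400.5 179.9] 134 396 412 171 189
cup 0.87 [333.5 115.6] 616 322 348 106 134
cup 0.39 [329.1 144. ] 441 321 343 126 155
cup_base 0.94 [330.9 143.1] 451 321 343 129 156
```

View pics/c4.png

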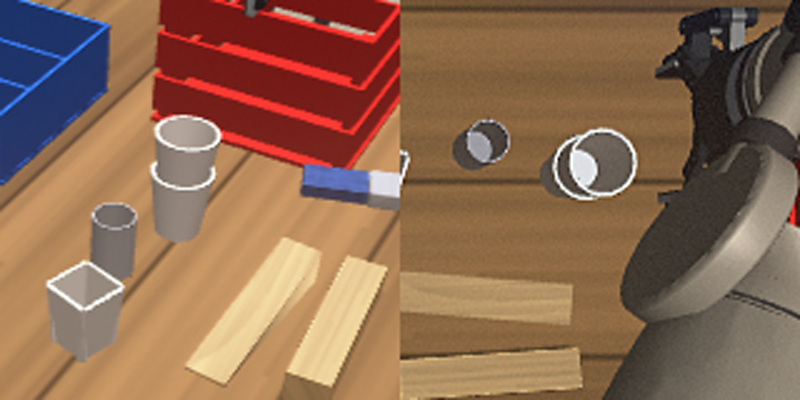

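step_arm --targets '[[[-5,0,0,0,0,0,1],[0,-1.2,-5,0,0,0,1],[0,-1.2,-5,0,0,0,1],[0,-1.2,-5,0,0,0,1],[0,-1.2,-5,0,0,0,1],[0,-1.2,-5,0,0,0,1],[0,-1.2,-5,0,0,0,1],[0,-1.2,-5,0,0,0,1],[0,-1.2,-5,0,0,0,1],[0,-1.2,-5,0,0,0,1]]]'

```text
clock: 14.2
position: [0.4891, 0.1142, 0.2635]
ee_rot: [-90.6, 89.9, 179.4]
wrist_force: [0.5, -0.3, 0.2]
opening: 0.0002
```

step_arm --targets '[[[0,-1.2,-5,0,0,0,1],[0,-1.2,-5,0,0,0,1],[0,-0.6,-4,0,0,0,1],[0,0,0,0,0,0,1],[0,0,0,0,0,0,1]]]'

```text
clock: 14.82
position: [0.4597, 0.2521, 0.2636]
ee_rot: [-52.5, 89.9, -142.4]
wrist_force: [-0.1, -0.1, -1.1]
opening: -0.0
```

```bash
python3 st.py .459 .251 .15; python3 - <<'E'
from h import *
T=bot.grab_frame("top"); Sd=bot.grab_frame("side")
for f in(T,Sd):
    for r in bot.regions_of(f,"shutter")[:1]: print(r["p"],r["uv"])
FL=ray(T,(244.7,155.3),.125);FR=ray(T,(276.7,158.3),.125)
print(FL,FR)
H=np.array([.655,.2575])
for psi in np.radians([-7,-6,-5]):
    c,s=np.cos(psi),np.sin(psi); Ri=np.array([[c,s],[-s,c]])
    print(np.degrees(psi),"expect (.009,-.215),(.009,-.285)",Ri@(FL[:2]-H),Ri@(FR[:2]-H))
for uv in((90.7,118),(115.7,120.7),(113.3,147),(88,142.7)):
    print(Ri@(ray(T,uv,.24)[:2]-H))
E
```

```text
t 14.825 p [0.4597 0.2521 0.2636] F [-0.1 -0.1 -1.1] open -0.0 q [20.4 18.2 84.1 -0.  77.7 20.3]
[[-0.0012, 1.0, 0.0008], [-0.0009, 0.0008, -1.0], [-1.0, -0.0012, 0.0009]]
tool shift cm [11.36 -0.06  0.1 ]
0.78 [158.2, 201.6]
0.59 [201.8, 301.4]
[0.63520858 0.04026267 0.125     ] [ 0.6289857  -0.02713198  0.125     ]
-7.0 expect (.009,-.215),(.009,-.285) [ 0.00683067 -0.21803004] [ 0.00886752 -0.28568072]
-6.000000000000001 expect (.009,-.215),(.009,-.285) [ 0.00302448 -0.21811604] [ 0.00388035 -0.28579197]
-5.0 expect (.009,-.215),(.009,-.285) [-0.00078263 -0.21813561] [-0.001108   -0.28581616]
[0.02267505 0.05628161]
[0.02181902 0.01074343]
[-0.02643982  0.00988432]
[-0.02271941  0.05613263]
```

step_arm --targets '[[[5,0,0,0,0,0,1],[5,0,0,0,0,0,1],[1.4,0,0,0,0,0,1],[0,0,0,0,0,0,1]]]'

```text
clock: 15.52
position: [0.4602, 0.2524, 0.1506]
ee_rot: [-80.7, 90.0, -170.7]
wrist_force: [-0.0, -0.3, 0.6]
opening: -0.0002
```

```bash
python3 st.py; python3 - <<'E'
import numpy as np
from rig import bot
H=np.array([.653,.257]);psi=-.107;prev=bot.get_state()["position"][:2]
for th in(1.17,1.05,.9,.75,.6,.45,.3,.15,.05,0):
    f=psi-th; P=H+.19*np.array([np.sin(f),-np.cos(f)])-.020*np.array([np.cos(f),np.sin(f)])
    d=P-prev; prev=P; print(th,P.round(3),"tool y,z cm",(d[0]*100).round(2),(-d[1]*100).round(2))
E
```

```text
t 15.525 p [0.4602 0.2524 0.1506] F [-0.  -0.3  0.6] open -0.0002 q [20.4 24.2 94.1  0.  61.8 20.4]
[[-0.0004, 1.0, -0.0002], [-0.0001, -0.0002, -1.0], [-1.0, -0.0004, 0.0001]]
1.17 [0.465 0.221] tool y,z cm 0.51 3.12
1.05 [0.471 0.199] tool y,z cm 0.56 2.22
0.9 [0.482 0.172] tool y,z cm 1.07 2.65
0.75 [0.496 0.148] tool y,z cm 1.46 2.46
0.6 [0.514 0.126] tool y,z cm 1.81 2.22
0.45 [0.536 0.106] tool y,z cm 2.12 1.92
0.3 [0.559 0.09 ] tool y,z cm 2.38 1.59
0.15 [0.585 0.078] tool y,z cm 2.59 1.21
0.05 [0.604 0.072] tool y,z cm 1.82 0.59
0 [0.613 0.07 ] tool y,z cm 0.93 0.22
```

step_arm --targets '[[[0,0.5,1.6,0,0,0,1],[0,0.2,1.6,0,0,0,1],[0,0.5,2.1,0,0,0,1],[0,0.5,1.3,0,0,0,1],[0,0.5,1.3,0,0,0,1],[0,0.7,1.2,0,0,0,1],[0,0.7,1.2,0,0,0,1],[0,0.9,1.1,0,0,0,1],[0,0.9,1.1,0,0,0,1],[0,1.0,1.0,0,0,0,1]]]'

```text
clock: 16.77
position: [0.5246, 0.117, 0.1502]
ee_rot: [-126.5, 90.0, 143.6]
wrist_force: [0.0, 1.6, -0.3]
opening: 0.0
```

step_arm --targets '[[[0,1.1,0.9,0,0,0,1],[0,1.2,0.8,0,0,0,1],[0,1.2,0.8,0,0,0,1],[0,1.3,0.6,0,0,0,1],[0,1.3,0.6,0,0,0,1],[0,0.9,0.3,0,0,0,1],[0,0.6,0.2,0,0,0,1],[0,0,0,0,0,0,1],[0,0,0,0,0,0,1]]]'

```text
clock: 17.9
position: [0.5939, 0.0772, 0.1496]
ee_rot: [-95.8, 89.2, 174.3]
wrist_force: [-24.9, 4.2, 10.3]
opening: -0.0002
```

```bash
python3 st.py .613 .07 .15
```

```text
t 17.9 p [0.5939 0.0772 0.1496] F [-24.9   4.2  10.3] open -0.0002 q [ 0.  31.8 81.   0.1 68.  -0.1]
[[-0.0144, 0.9999, 0.0015], [0.0015, 0.0016, -1.0], [-0.9999, -0.0144, -0.0015]]
tool shift cm [-0.07  1.91  0.72]
```

step_arm --targets '[[[0,-2,0,0,0,0,1],[0,-4,0,0,0,0,1],[0,-5,0,0,0,0,1],[-6,0,0,0,0,0,1],[-6,0,0,0,0,0,1],[0,-3,5,0,0,0,-1],[0,0,5,0,0,0,-1],[0,0,5,0,0,0,-1],[0,0,5,0,0,0,-1]]]'

```text
clock: 19.02
position: [0.4602, -0.1261, 0.2707]
ee_rot: [69.7, 89.9, -20.3]
wrist_force: [0.7, -0.4, 0.0]
opening: 0.0723
```

```bash
python3 st.py .481 -.30 .15; python3 - <<'E'
from h import *
T=bot.grab_frame("top"); Sd=bot.grab_frame("side")
no=np.zeros((420,560),bool); obs=[]
for f in(T,Sd):
    r=bot.regions_of(f,"shutter")[0]; obs.append((f,r["pixels"],no)); print(r["p"],r["uv"])
for o in(obs,obs[:1],obs[1:]): print(fit(PANEL,[.655,.2575,-.12],o,3))
for n in("wedge","packer"):
  for f in(T,Sd):
    print(n,[(round(r["p"],2),np.round(r["uv"])) for r in bot.regions_of(f,n)[:2]])
w=[r for r in bot.regions_of(Sd,"wedge") if abs(r["uv"][0]-360)<8 and abs(r["uv"][1]-183)<8]
if w: print(fit(WEDGE,[.481,-.248,1.487],[(Sd,w[0]["pixels"],no)],3))
cv2.imwrite("pics/d5.png",cv2.resize(np.hstack([Sd["color"][150:350,30:230,::-1],T["color"][60:260,80:280,::-1]]),None,fx=2,fy=2,interpolation=cv2.INTER_CUBIC))
E
```

```text
t 19.025 p [ 0.4602 -0.1261  0.2707] F [ 0.7 -0.4  0. ] open 0.0723 q [-24.5  12.8  90.5   0.   76.7 -24.6]
[[0.0009, 1.0, 0.0008], [-0.0003, 0.0008, -1.0], [-1.0, 0.0009, 0.0003]]
tool shift cm [12.07  2.05 17.39]
0.67 [198.1, 152.1]
0.7 [175.9, 238.1]
(array([ 0.65312189,  0.25747227, -0.10544844]), np.float64(0.06829795241355896))
(array([ 0.65415004,  0.25969513, -0.10687583]), np.float64(0.10615372657775879))
(array([ 0.65307997,  0.25740481, -0.10397148]), np.float64(0.02532815933227539))
wedge [(0.72, array([180., 137.]))]
wedge [(0.77, array([361., 183.]))]
packer []
packer [(0.69, array([394., 195.]))]
(array([ 0.48138472, -0.24908911,  1.49341425]), np.float64(0.03363853693008423))
```

View pics/d5.png

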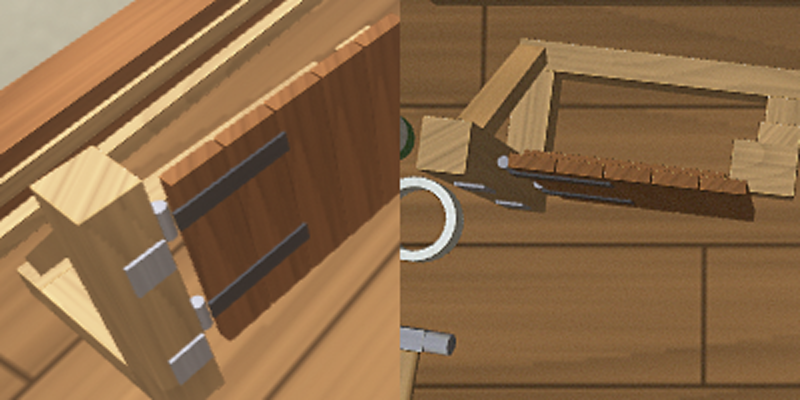

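step_arm --targets '[[[0,0.8,5,4.5,0,0,-0.1],[0,0,5,0,0,0,-0.1],[0,0,5,0,0,0,-0.1],[0,0,3,0,0,0,-0.1],[0,0,0,0,0,0,-0.1],[5,0,0,0,0,0,-0.1],[5,0,0,0,0,0,-0.1],[0,0,0,0,0,0,-0.1],[0,0,0,0,0,0,-0.1]]]'

```text
clock: 20.6
position: [0.4592, -0.3037, 0.1723]
ee_rot: [57.0, 89.8, -37.4]
wrist_force: [-0.3, 0.2, 0.2]
opening: 0.0474
```

```bash
python3 st.py .477 -.306 .007
```

```text
t 20.6 p [ 0.4592 -0.3037  0.1723] F [-0.3  0.2  0.2] open 0.0474 q [-41.5  25.2  88.5   0.   66.1 -37.1]
[[0.0022, 0.9971, -0.0767], [-0.0016, -0.0767, -0.9971], [-1.0, 0.0023, 0.0015]]
tool shift cm [16.54  1.76  0.06]
```

step_arm --targets '[[[4,1.8,0,0,0,0,-0.1],[4,0,0,0,0,0,-0.1],[3,0,0,0,0,0,-0.1],[0,0,0,0,0,0,-0.1],[0,0,0,0,0,0,-0.1],[0,0,0,0,0,0,-0.1]]]'

```text
clock: 21.35
position: [0.477, -0.3061, 0.0625]
ee_rot: [55.6, 89.8, -38.8]
wrist_force: [0.5, 0.2, 0.7]
opening: 0.0469
```

```bash
python3 st.py .477 -.306 .007;python3 - <<'E'
from h import *
Sd=bot.grab_frame("side")
cv2.imwrite("pics/e6.png",cv2.resize(Sd["color"][110:240,320:440,::-1],None,fx=4,fy=4,interpolation=cv2.INTER_CUBIC))
E
```

```text
t 21.35 p [ 0.477  -0.3061  0.0625] F [0.5 0.2 0.7] open 0.0469 q [-40.4  34.3  92.7   0.   52.8 -36. ]
[[0.0031, 0.997, -0.0778], [-0.0025, -0.0778, -0.997], [-1.0, 0.0033, 0.0022]]
tool shift cm [ 5.55 -0.02 -0.03]
```

View pics/e6.png

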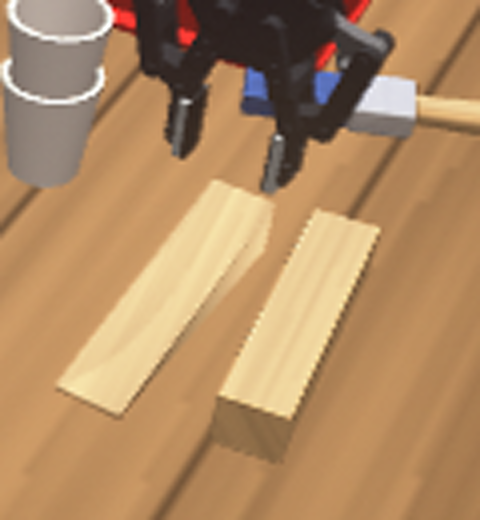

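step_arm --targets '[[[2,0,0,0,0,0,-0.1],[2,0,0,0,0,0,-0.1],[1,0,0,0,0,0,-0.1],[0,0,0,0,0,0,-0.1],[0,0,0,0,0,0,-0.1]]]'

```text
clock: 22.02
position: [0.4764, -0.3057, 0.0111]
ee_rot: [56.3, 89.9, -38.2]
wrist_force: [0.3, -0.7, 0.1]
opening: 0.0467
```

step_arm --targets '[[[0.2,0,0,0,0,0,-0.1],[0,0,0,0,0,0,1],[0,0,0,0,0,0,1],[0,0,0,0,0,0,1],[0,0,0,0,0,0,1],[-1,0,0,0,0,0,1],[-2,0,0,0,0,0,1],[-3,0,0,0,0,0,1],[-3,0,0,0,0,0,1],[0,0,0,0,0,0,1]]]' --force 60

```text
clock: 23.28
position: [0.4769, -0.3062, 0.1007]
ee_rot: [55.0, 89.7, -39.5]
wrist_force: [1.0, -0.4, -1.5]
opening: 0.0364
```

```bash
python3 st.py; python3 - <<'E'
from h import *
p=bot.get_state()["position"]
Sd=bot.grab_frame("side");T=bot.grab_frame("top");no=np.zeros((420,560),bool)
for r in bot.regions_of(Sd,"wedge")[:2]:
    print(r["p"],r["uv"],r["pixels"].sum())
    if r["p"]>.4:
        for dz in(-.014,-.010,-.006): print(fit(WEDGE,[p[0]+.004,p[1]+.056,1.493,p[2]+dz],[(Sd,r["pixels"],no)],3))
print("pack",[(r["p"],r["uv"]) for r in bot.regions_of(Sd,"packer")[:1]])
cv2.imwrite("pics/f7.png",cv2.resize(Sd["color"][90:240,300:440,::-1],None,fx=4,fy=4,interpolation=cv2.INTER_CUBIC))
E
```

```text
t 23.275 p [ 0.4769 -0.3062  0.1007] F [ 1.  -0.4 -1.5] open 0.0364 q [-40.4  31.3  90.8   0.   57.6 -36. ]
[[0.0036, 0.997, -0.0778], [-0.003, -0.0778, -0.997], [-1.0, 0.0038, 0.0027]]
0.68 [366.4, 151.7] 1287
(array([ 0.48497789, -0.2562839 ,  1.50735825,  0.08667202]), np.float64(0.10476148128509521))
(array([ 0.4832776 , -0.25041509,  1.5029183 ,  0.09067202]), np.float64(0.10921531915664673))
(array([ 0.48167792, -0.24638962,  1.50816959,  0.09467202]), np.float64(0.11464828252792358))
pack [(0.71, [392.8, 196.5])]
```

View pics/f7.png

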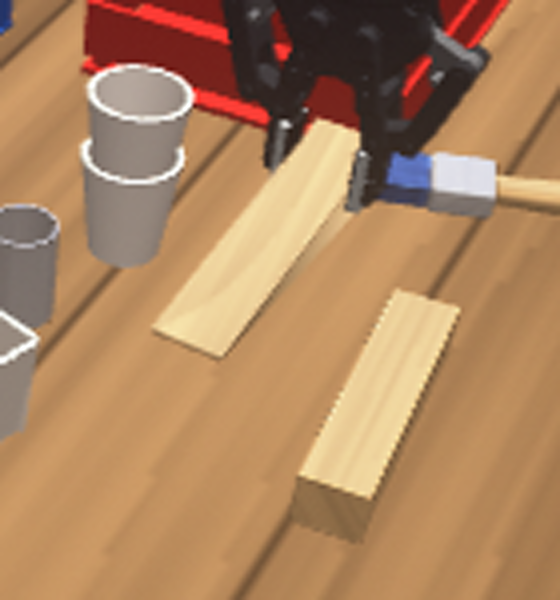

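step_arm --targets '[[[-3,0,0,0,0,0,1],[0,-1.24,-5.1,0,0,0,1],[0,-1.24,-5.1,0,0,0,1],[0,-1.24,-5.1,0,0,0,1],[0,-1.24,-5.1,0,0,0,1],[0,-1.24,-5.1,0,0,0,1],[0,-1.24,-5.1,0,0,0,1],[0,-1.24,-5.1,0,0,0,1],[0,-1.24,-5.1,0,0,0,1],[0,0,0,0,0,0,1]]]'

```text
clock: 24.72
position: [0.4072, 0.112, 0.1274]
ee_rot: [-94.5, 89.9, 171.3]
wrist_force: [0.3, -0.3, -1.5]
opening: 0.0366
```

step_arm --targets '[[[0,0,0,10.2,0,0,1],[0,0,0,10.2,0,0,1],[0,0,0,10.2,0,0,1],[0,0,0,10.2,0,0,1],[0,0,0,10.2,0,0,1],[0,0,0,10.2,0,0,1],[0,0,0,10.2,0,0,1],[0,0,0,10.2,0,0,1],[0,0,0,10.2,0,0,1],[0,0,0,0,0,0,1]]]'

```text
clock: 25.98
position: [0.4086, 0.1084, 0.1277]
ee_rot: [13.1, 89.9, -173.1]
wrist_force: [-0.3, -0.7, -1.0]
opening: 0.0368
```

```bash
python3 st.py .410 .107 .05; cat > wf.py <<'E'
from h import *
import sys
p=bot.get_state()["position"]; dz=float(sys.argv[1])
H=np.array([.653,.2574]);psi=-.105;c,s=np.cos(psi),np.sin(psi);Ri=np.array([[c,s],[-s,c]])
fs=[bot.grab_frame(n) for n in("top","side")];no=np.zeros((420,560),bool)
print("TCP in frame",Ri@(p[:2]-H))
for f in fs:
    for r in bot.regions_of(f,"wedge")[:2]:
        u=proj(f,[p[0]+.056,p[1]-.006,.03])[0]
        if np.hypot(*(r["uv"]-u))>60: print("skip",r["uv"],u);continue
        q,v=fit(WEDGE,[p[0]+.056,p[1]-.006,psi,p[2]+dz],[(f,r["pixels"],no)],3)
        print(round(r["p"],2),r["pixels"].sum(),q.round(4),round(v,3),"frame xy",(Ri@(q[:2]-H)).round(4),"yaw rel deg",np.degrees(q[2]-psi).round(1))
if len(sys.argv)>2: cv2.imwrite(sys.argv[2],cv2.resize(np.hstack([fs[1]["color"][140:340,100:360,::-1],fs[0]["color"][80:280,150:350,::-1]]),None,fx=1.7,fy=1.7,interpolation=cv2.INTER_CUBIC))
E
python3 wf.py -.009 pics/g8.png
```

```text
t 25.975 p [0.4086 0.1084 0.1277] F [-0.3 -0.7 -1. ] open 0.0368 q [  4.5  16.4 111.   -0.   52.7 100.7]
[[-0.0015, -0.1086, -0.9941], [-0.0002, -0.9941, 0.1086], [-1.0, 0.0003, 0.0015]]
tool shift cm [ 7.77  0.12 -0.17]
TCP in frame [-0.22746914 -0.17377467]
0.95 1030 [ 0.4759  0.101  -0.1147  0.1187] 0.388 frame xy [-0.1597 -0.1741] yaw rel deg -0.6
0.8 1971 [ 0.4666  0.1028 -0.1057  0.1187] 0.367 frame xy [-0.1692 -0.1733] yaw rel deg -0.0
```

View pics/g8.png

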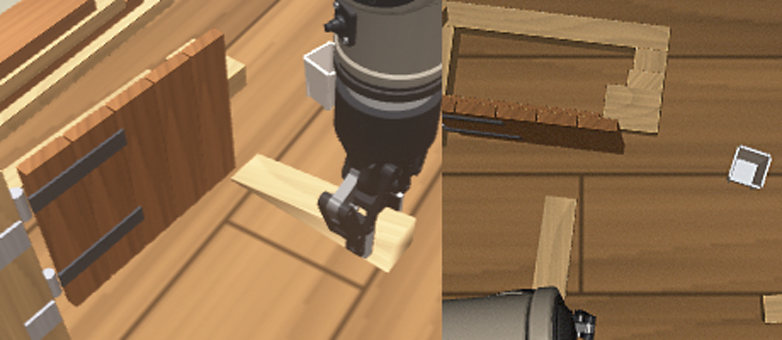

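step_arm --targets '[[[4,0,0,0,0,0,1],[4,0,0,0,0,0,1],[2.5,0,0,0,0,0,1],[0.6,0,0,0,0,0,1],[0.3,0,0,0,0,0,1],[0.3,0,0,0,0,0,1],[0,0,0,0,0,0,1],[0,0,0,0,0,0,1]]]'

```text
clock: 27.18
position: [0.4091, 0.1092, 0.0118]
ee_rot: [-164.0, 89.9, 9.7]
wrist_force: [-0.4, -0.5, -0.7]
opening: 0.0365
```

```bash
python3 st.py; python3 wf.py -.009
```

```text
t 27.175 p [0.4091 0.1092 0.0118] F [-0.4 -0.5 -0.7] open 0.0365 q [  4.6  28.8 117.4   0.   33.7 100.8]
[[0.0011, -0.1091, -0.994], [0.0002, -0.994, 0.1091], [-1.0, -0.0003, -0.001]]
TCP in frame [-0.22701532 -0.17290638]
0.66 742 [ 0.4804  0.1002 -0.0894  0.0028] 0.427 frame xy [-0.1552 -0.1744] yaw rel deg 0.9
0.84 1647 [ 0.4677  0.1026 -0.1152  0.0028] 0.357 frame xy [-0.1681 -0.1734] yaw rel deg -0.6
```

step_arm --targets '[[[0.2,0,0,0,0,0,1],[0,0,0,0,0,0,1],[0,0,0,0,0,0,1]]]'

```text
clock: 27.75
position: [0.4087, 0.1092, 0.0092]
ee_rot: [-12.1, 90.0, 161.6]
wrist_force: [-0.5, 0.1, -0.7]
opening: 0.0367
```

step_arm --targets '[[[0,0,-2,0,0,0,1],[0,0,-2,0,0,0,1],[0,0,-2,0,0,0,1],[0,0,-2,0,0,0,1],[0,0,-2,0,0,0,1],[0,0,-1,0,0,0,1],[0,0,0,0,0,0,1],[0,0,0,0,0,0,1]]]'

```text
clock: 28.75
position: [0.5172, 0.0973, 0.0091]
ee_rot: [4.5, 89.9, 178.3]
wrist_force: [-0.3, 0.3, -1.6]
opening: 0.0367
```

```bash
python3 st.py; python3 wf.py -.009
```

```text
t 28.75 p [0.5172 0.0973 0.0091] F [-0.3  0.3 -1.6] open 0.0367 q [  2.3  35.9 101.2   0.   42.9  98.6]
[[-0.0012, -0.109, -0.994], [0.0, -0.994, 0.109], [-1.0, 0.0001, 0.0012]]
TCP in frame [-0.11829636 -0.1734901 ]
0.46 171 [ 5.846e-01  8.990e-02 -1.034e-01  1.000e-04] 0.86 frame xy [-0.0504 -0.1737] yaw rel deg 0.1
0.27 2504 [ 6.5980e-01  1.3350e-01 -1.6499e+00  1.0000e-04] 0.484 frame xy [ 0.0198 -0.1225] yaw rel deg -88.5
0.81 983 [ 5.736e-01  9.140e-02 -9.810e-02  1.000e-04] 0.544 frame xy [-0.0616 -0.1734] yaw rel deg 0.4
```

step_arm --targets '[[[0.15,0,0,0,0,0,1],[0,0,0,0,0,0,1],[0,0,-0.5,0,0,0,1],[0,0,-0.5,0,0,0,1],[0,0,-0.3,0,0,0,1],[0,0,0,0,0,0,1],[0,0,0,0,0,0,1]]]'

```text
clock: 29.82
position: [0.5297, 0.096, 0.0088]
ee_rot: [1.1, 89.9, 174.8]
wrist_force: [-7.7, 0.6, 12.9]
opening: 0.037
```

step_arm --targets '[[[0,0,-0.3,0,0,0,1],[0,0,-0.3,0,0,0,1],[0,0,0,0,0,0,1],[0,0,0,0,0,0,1]]]'

```text
clock: 30.32
position: [0.5328, 0.0957, 0.0088]
ee_rot: [3.7, 89.5, 177.5]
wrist_force: [-16.6, 1.2, 20.8]
opening: 0.037
```

step_arm --targets '[[[-0.1,0,-0.3,0,0,0,1],[0,0,-0.3,0,0,0,1],[0,0,-0.3,0,0,0,1],[0,0,0,0,0,0,1],[0,0,0,0,0,0,1]]]'

```text
clock: 30.95
position: [0.5424, 0.0946, 0.0088]
ee_rot: [4.0, 89.6, 177.8]
wrist_force: [-11.3, 1.7, 10.6]
opening: 0.0366
```

```bash
python3 st.py; python3 wf.py -.009
```

```text
t 30.95 p [0.5424 0.0946 0.0088] F [-11.3   1.7  10.6] open 0.0366 q [ 1.9 37.9 96.9  0.  45.7 98.1]
[[-0.0071, -0.1088, -0.994], [0.0003, -0.9941, 0.1088], [-1.0, 0.0005, 0.0071]]
TCP in frame [-0.09293281 -0.17352068]
0.81 679 [ 5.984e-01  8.860e-02 -1.050e-01 -2.000e-04] 0.668 frame xy [-0.0366 -0.1736] yaw rel deg 0.0
```

step_arm --targets '[[[0,0,-0.3,0,0,0,1],[0,0,-0.3,0,0,0,1],[0,0,0,0,0,0,1],[0,0,0,0,0,0,1]]]'

```text
clock: 31.65
position: [0.5481, 0.094, 0.0088]
ee_rot: [4.2, 89.6, 178.0]
wrist_force: [-13.2, 0.8, 10.9]
opening: 0.0368
```

step_arm --targets '[[[0,0,-0.3,0,0,0,1],[0,0,-0.3,0,0,0,1],[0,0,0,0,0,0,1],[0,0,0,0,0,0,1]]]'

```text
clock: 32.15
position: [0.5537, 0.0934, 0.0088]
ee_rot: [4.0, 89.5, 177.7]
wrist_force: [-13.1, 0.9, 12.1]
opening: 0.0368
```

step_arm --targets '[[[0,0,-0.3,0,0,0,1],[0,0,-0.3,0,0,0,1],[0,0,0,0,0,0,1],[0,0,0,0,0,0,1]]]'

```text
clock: 32.65
position: [0.5571, 0.093, 0.0088]
ee_rot: [4.2, 89.2, 177.9]
wrist_force: [-22.1, 2.6, 19.1]
opening: 0.0368
```

```bash
python3 st.py; python3 - <<'E'
from h import *
no=np.zeros((420,560),bool)
Sd=bot.grab_frame("side");r=bot.regions_of(Sd,"shutter")[0]
print(r["p"],r["pixels"].sum())
for l in(0,.002,.004): print(l,fit(PANEL,[.653,.2574,-.105,l],[(Sd,r["pixels"],no)],3))
E
```

```text
t 32.65 p [0.5571 0.093  0.0088] F [-22.1   2.6  19.1] open 0.0368 q [ 1.7 39.1 94.1  0.1 47.6 97.9]
[[-0.0138, -0.1086, -0.994], [0.0005, -0.9941, 0.1086], [-0.9999, 0.001, 0.0138]]
0.88 8930
0 (array([0.64811609, 0.25936641, 0.00953812, 0.        ]), np.float64(0.19818633794784546))
0.002 (array([ 0.64818048,  0.25934151, -0.01040515,  0.002     ]), np.float64(0.19985216856002808))
0.004 (array([ 0.64740724,  0.25976535, -0.02056654,  0.004     ]), np.float64(0.20242828130722046))
```

step_arm --targets '[[[0,0,0,0,0,0,0],[0,0,0,0,0,0,-0.5],[0,0,0,0,0,0,-0.5],[0,0,0,0,0,0,-0.5],[-3,0,0,0,0,0,-0.5],[-4,0,1,0,0,0,-0.5],[-4,0,4,0,0,0,-0.5],[-4,0,4,0,0,0,-0.5],[0,0,0,0,0,0,-0.5]]]'

```text
clock: 33.88
position: [0.474, 0.1024, 0.1618]
ee_rot: [-168.8, 89.7, 5.0]
wrist_force: [0.5, 0.5, -0.7]
opening: 0.0638
```

step_arm --targets '[[[0,4,3,0,0,0,-0.5],[0,5,1,0,0,0,-0.5],[0,5,0,0,0,0,-0.5],[0,5,0,0,0,0,-0.5],[0,4,0,0,0,0,-0.5],[0,0,0,0,0,0,-0.5],[0,0,0,0,0,0,-0.5]]]'

```text
clock: 34.75
position: [0.4095, -0.122, 0.1581]
ee_rot: [-36.1, 89.9, 137.5]
wrist_force: [0.3, 0.4, -0.0]
opening: 0.064
```

```bash
python3 st.py; python3 - <<'E'
from h import *
no=np.zeros((420,560),bool)
T=bot.grab_frame("top");Sd=bot.grab_frame("side");r=bot.regions_of(Sd,"shutter")[0]
ok=np.zeros((420,560),bool)
w=bot.regions_of(Sd,"wedge"); print([(round(x["p"],2),x["uv"],x["pixels"].sum()) for x in w])
print("shutter",r["p"],r["pixels"].sum())
for l in(0,.002,.004,.006):
    q=place(PANEL,[.6531,.2574,-.104,l]); s=sil(Sd,q); m=r["pixels"]; k=~ok
    print(l,"fixed iou",1-np.minimum(s,m).sum()/np.maximum(s,m).sum(), fit(PANEL,[.6531,.2574,-.104,l],[(Sd,m,no)],3))
H=np.array([.653,.2574]);psi=-.105;c,s=np.cos(psi),np.sin(psi);Ri=np.array([[c,s],[-s,c]])
W0=np.array([.5571,.093])+.057*np.array([c,s])
wt=bot.regions_of(T,"wedge"); print([(round(x["p"],2),x["uv"]) for x in wt], proj(T,[*W0,.02]))
for f,l in((T,wt),(Sd,w)):
    for x in l[:1]:
        # ignore region hidden by the shutter
        ig=sil(f,place(PANEL,[.6531,.2574,-.104,.003]))>0
        ig=cv2.dilate(ig.astype(np.uint8),np.ones((3,3)))>0
        q,v=fit(WEDGE,[*W0,psi],[(f,x["pixels"],ig)],3); print(q,v,"frame",Ri@(q[:2]-H),np.degrees(q[2]-psi))
cv2.imwrite("pics/h9.png",cv2.resize(np.hstack([Sd["color"][100:340,40:360,::-1],T["color"][60:300,120:440,::-1]]),None,fx=1.25,fy=1.25,interpolation=cv2.INTER_CUBIC))
E
```

```text
t 34.75 p [ 0.4095 -0.122   0.1581] F [ 0.3  0.4 -0. ] open 0.064 q [-26.9  14.2 108.    0.   57.8  69.4]
[[-0.001, -0.1099, -0.9939], [0.0009, -0.9939, 0.1099], [-1.0, -0.0008, 0.0011]]
[(0.61, [235.4, 273.7], np.int64(1406))]
shutter 0.65 11243
0 fixed iou 0.04355383 (array([ 0.65732554,  0.25510543, -0.11287308,  0.        ]), np.float64(0.014147281646728516))
0.002 fixed iou 0.024421573 (array([ 0.65547512,  0.25650832, -0.11105371,  0.002     ]), np.float64(0.015167772769927979))
0.004 fixed iou 0.018899858 (array([ 0.65372453,  0.25744122, -0.10673439,  0.004     ]), np.float64(0.017519116401672363))
0.006 fixed iou 0.029250562 (array([ 0.65148371,  0.25834885, -0.10203408,  0.006     ]), np.float64(0.021448493003845215))
[(0.58, [226.9, 182.8])] [[228.03061884 172.01954998]]
[ 0.61430052  0.08617559 -0.10528056] 0.043305277824401855 frame [-0.0205408  -0.17433739] -0.01607481889054267
[ 0.61633346  0.08655564 -0.10852985] 0.03384500741958618 frame [-0.01855889 -0.17374636] -0.20224540219402717
```

View pics/h9.png

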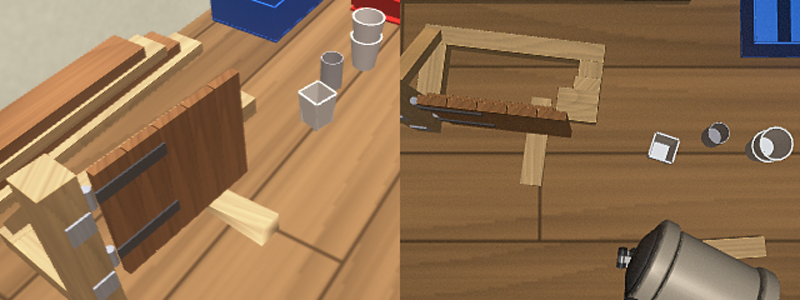

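```bash
python3 -c "
from rig import bot; print(bot.finish_job())"
```

```text
the job is handed in; nothing more can be done
None
```

I nested the cup in its twin, swung the shutter shut, and drove the wedge thin end first under its free half until it jammed. I then let go, moved the arm clear and handed the job in at about 35 s of the 72 s. The hand-in reports no verdict, so these are my own last checks:

- **Cup:** in the pictures it stands in its twin. Its rim was within about 1.6 px of where a 35 mm nest would put it, so it may lean by up to 0.05 rad, inside the 0.15 limit.
- **Shutter:** the fit put it within about 0.01 rad of shut. With the hinge held where it was before, a lift of about 4 mm fitted best. With the hinge free the fit slightly preferred no lift, so that picture alone does not settle it.
- **Jam:** the push force rose from about 13 N to 22 N over the last few millimetres, which matches the shutter reaching its hard limit.
- **Wedge:** its centre fitted about 20 mm in front of the hinge line and 174 mm from the hinge along the shutter, square to it and flat on the bench.
- **Packer, tub and tin:** the wrist force showed no contact beside the packer, and all three looked unmoved. I did not measure their positions again at the end, and the arm partly hid the packer in the last top picture.

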